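Pull the failed rotor disc from the slotted rack and stand it on the correction rest

TASK

The rotor disc with the red paint mark failed its balance run. Take it by its rim, slide it up out of its slot in the blue rack and set it down, not dropped, on the sloping correction rest, with its rim on both white pins and its face lying against the two back rails, then let go. Leave the two green-marked discs in their slots and the jar and wrench where they are.

Things in the scene. Friction and masses are not known exactly. Their poses are not given: they have to be found in the camera images.
- disc_red: the disc to move: aluminium disc, 160 mm diameter, 6 mm thick, flat faces, 0.22 to 0.45 kg, on edge in one of the three rack slots, leaning 25 deg. Origin at its centre; x is the disc's axis (normal to the faces), z lies in its plane and at the start points up the slope to its topmost rim. It has a red paint stripe 26 mm wide across the rim and both faces at its top.
- disc_green_a: a disc that passed, stays in the rack: aluminium disc, 160 mm diameter, 6 mm thick, flat faces, 0.22 to 0.45 kg, on edge in one of the three rack slots, leaning 25 deg. Origin at its centre; x is the disc's axis (normal to the faces), z lies in its plane and at the start points up the slope to its topmost rim. Same disc, green stripe.
- disc_green_b: the other disc that passed, stays in the rack: aluminium disc, 160 mm diameter, 6 mm thick, flat faces, 0.22 to 0.45 kg, on edge in one of the three rack slots, leaning 25 deg. Origin at its centre; x is the disc's axis (normal to the faces), z lies in its plane and at the start points up the slope to its topmost rim. Same disc, green stripe.
- rack: blue steel rack, 280 x 190 mm, on a fixed steel bed 55 mm high (x -155 to +175 mm, y +-100). Origin at bench level under the centre of the disc in the middle slot. Disc centres at x = -80, 0, +80 mm, 150 mm high; which disc is where varies. Slots and discs lean 25 deg from vertical, tops towards rack -x (about towards the robot): the way out is (-0.423, 0, 0.906) in the rack's frame.
- rack_slot (a point): centre of the disc in the rack's middle slot (axes as the rack). Each slot is 10 mm wide, between divider plates 5 mm thick at the left and right, 34 to 86 mm from the middle plane. The disc lies on the -x divider, which ends 15 mm up the slope above the disc's centre; the other ends 25 mm below it. A disc is right out of its slot after 100 mm along the slope.
- rest: correction rest: steel base plate 170 x 160 x 12 mm with two cream uprights, on a fixed steel bed 230 x 200 mm, 55 mm high; all below 195 mm. Origin at bench level under the centre of a seated disc; its x points about away from the robot, its sloping back leans towards its -x.
- rest_back: sloping back of the rest, leaning 25 deg like the rack's slots. Origin at the place of a seated disc's centre, 168 mm above the bench; x is normal to the back, outward and upward (the seated disc's axis); z points up the slope, y is level. Two aluminium back rails at y = +-45 mm, 26 mm wide, front faces at x = -3 mm, from z = -92 to +20 mm.
- pin_left (a point): root centre of one of the two white nylon pins (the other is its mirror image at y = -45 mm): x = -3, y = +45, z = -75.6 mm in the frame of rest_back. Pins are 16 mm in diameter and stand out along x; the disc's rim rests between them. Each ends in a 24 mm collar at x = 27 to 32 mm, leaving 30 mm between rails and collars for the 6 mm disc.
- putty_jar: bystander: jar, 64 mm diameter, 75 mm high, red cap; origin under its centre
- wrench: bystander: flat wrench 180 mm long lying on the bench; origin under its middle
Things that resemble listed ones, but are neither listed nor needed, are in the scene too. What is shaped like the disc_red but brown or pink is not meant.

How it is judged:
By the outcome, as a careful person would: the job done as asked, in the order asked, and still so for the second after the job is handed in, with the robot touching nothing.
It also fails if it takes over 42 s, if anything falls off the work surface, if the arm or the gripper's body presses on something with over 40 N, if the wrist force passes 120 N, or if a joint passes its speed limit or range.

ROBOT

A 7-joint arm with a two-finger parallel gripper is mounted at the origin on the work surface. World frame = base frame: x ahead of the robot, y to its left, z up, the work surface at z = 0. Lengths are in m, angles in rad, forces in N, time in s.
With the tool pointing down it reaches from about 0.4 to 0.875 m from the base axis. Payload 19.3 kg.
Tool frame: the origin (TCP) lies at the very end of the fingers, on their centre line; the grasp point (between the pads) lies 19 mm behind it; z points along the fingers, y is the direction in which the jaws open and shut (so a half turn about z gives the same grasp; the last joint's range is limited). The gripper opens to 85 mm and grips with 20 to 120 N. Pads are 22 mm wide; open, the fingers measure 114 mm over their backs; the gripper's body (76 mm by 85 mm) begins 54 mm behind the grasp point. The pads swing forward as they close: fully open they stand 13 mm farther back than shut.
Start: joints at [1.125, 0.521, -0.036, 1.599, 0.021, 1.021, -0.113], TCP at [0.229, -0.581, 0.231] pointing down, gripper open.
Joint ranges: [-2.91, 2.91], [-0.3, 2.13], [-1.5, 1.42], [0.17, 2.43], [-1.26, 4.41], [0.16, 1.93], [-2.52, 2.52]. Speed limits (rad/s): [1.89, 1.89, 2.39, 2.39, 3.01, 3.01, 3.01].

INTERFACE

Orientations are given as [roll, pitch, yaw] about the fixed x, y, z axes, in that order (R = Rz(yaw) Ry(pitch) Rx(roll)).
In Python, from workcell import bot, vision, job_done gives the robot as it stands.
- The arm moves only by the tool arm_command, never from a script. Its arguments are lists of equal length, an entry for each row: "gripper": the finger opening in cm, from 0 to 8.54; "slide": the shift along the tool's x, y, z in cm, a list of three; "turn": the turn, a rotation vector about the tool's x, y, z in degrees, a list of three. A call has 1 to 5 rows; each row is the pose to reach, as a shift and turn from the pose commanded when the call began, along the tool's axes at that moment; what a row does not reach only later rows make up. A row lasts 1/8 s, in which the tool goes at most 62.5 mm and 10.7 degrees, less where a joint would pass 70% of its speed; a pose out of reach is approached as far as the arm can. A call with a gripper value outside its range is refused whole. The fingers move at their own pace and stop on an object; "force" is the grip in N (left out, the last holds). Time passes only in rows, so rows that repeat a pose let the fingers close. It gives the time, the measured TCP pose, the force and the opening at its end, in the units of the state.
- bot.observe(): the state, without advancing time (a new reading comes with each control period).
- vision.grab_frame(name): name is "side" or "top" or "wrist"; returns the picture (480x640x3 uint8, blue, green, red); there is no depth.
- vision.camera_model(name): a dict with "mtx" (3x3 intrinsics, pixels), "T" (4x4, takes a point from camera to world coordinates). Camera axes: x right, y down, z forward; pixel columns grow to the right and rows downward; lengths in m; the calibration is good to about 2 mm. A picture is of the moment at which its call begins: read the wrist's pose just before it. camera_model takes no time and is no camera call; for the wrist camera it gives the pose at the moment of the call.
- job_done(): hands the job in, once; it reports no verdict.
The state is a dict: "clock": time; "qpos": joint angles; "qd": joint speeds; "joint_efforts": joint torques, N m; "position": TCP position; "tool_rot": TCP orientation; "force": force on the tool from outside, world axes, zero at the start; "moment": the same for the moment, N m; "grip_width": finger opening in m.
Only numpy, scipy, OpenCV 4.12 (cv2) and the standard library are available. Lean on these libraries where they do the work, as an engineer would, in place of code of your own. Each camera call takes 0.05 s, during which the arm holds its last target. There are 200 camera calls.

## Working session

There is one attempt and no reset: what is moved stays moved. The work goes in short steps, Python scripts to look and compute and a tool call to move; the robot and the scene stay as the last step left them, time stands still between calls to the robot, and variables do not carry over. Pictures are saved under pics/ and viewed, about 8 in all and at most 12, crops included, and the job is handed in when it is done.

Besides the shell and the picture viewer there is one more tool, called after ">>>" by a JSON object that holds its "fn" and its "kwargs". arm_command: Moves the arm, as the interface text tells. Its arguments: {"type":"object","properties":{"gripper":{"type":"array","items":{"type":"number"}},"slide":{"type":"array","items":{"type":"array","items":{"type":"number"}}},"turn":{"type":"array","items":{"type":"array","items":{"type":"number"}}},"force":{"type":"number"}},"required":["gripper","slide","turn"]}

```bash
mkdir -p pics; ls; python3 - <<'E'
from workcell import bot, vision
import cv2, numpy as np
s=bot.observe(); print({k:np.round(v,3).tolist() for k,v in s.items()})
for n in ("side","top"):
    cv2.imwrite(f"pics/{n}1.png",vision.grab_frame(n)); m=vision.camera_model(n); print(n,np.round(m["mtx"],1).tolist(),np.round(m["T"],3).tolist())
E
```

```text
pics
{'clock': 0.0, 'qpos': [1.125, 0.522, -0.036, 1.6, 0.021, 1.021, -0.113], 'qd': [-0.001, -0.002, -0.001, 0.002, 0.001, -0.001, 0.0], 'joint_efforts': [0.001, -92.712, 1.98, -36.994, 0.018, 0.008, -0.0], 'position': [0.229, -0.581, 0.231], 'tool_rot': [-3.14, 0.0, 0.376], 'force': [0.307, -0.799, -0.126], 'moment': [0.066, -0.027, -0.012], 'grip_width': 0.085}
side [[574.7, 0.0, 323.4], [0.0, 574.7, 243.9], [0.0, 0.0, 1.0]] [[-0.881, -0.26, 0.395, 0.008], [-0.472, 0.443, -0.762, 1.012], [0.023, -0.858, -0.513, 0.798], [0.0, 0.0, 0.0, 1.0]]
top [[557.6, 0.0, 317.0], [0.0, 557.6, 250.7], [0.0, 0.0, 1.0]] [[0.011, -0.996, 0.087, 0.401], [-1.0, -0.011, 0.005, 0.011], [-0.004, -0.088, -0.996, 1.338], [0.0, 0.0, 0.0, 1.0]]
```

View pics/top1.png

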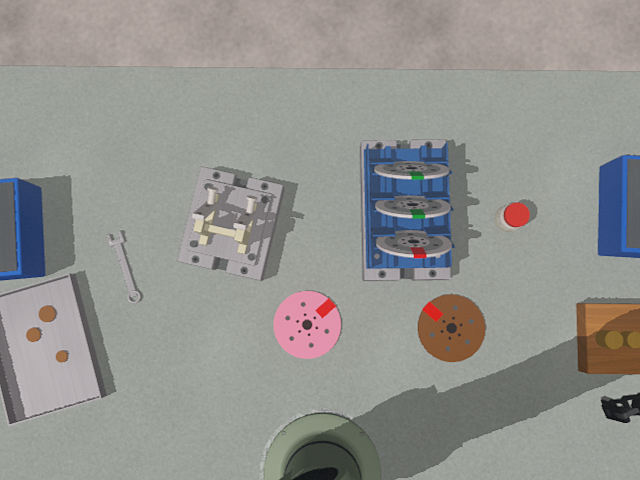

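View pics/side1.png

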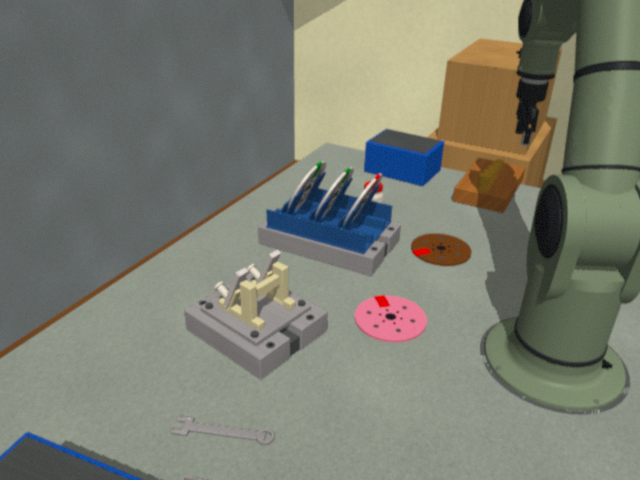

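The red-striped disc is in the slot nearest the robot (top view about 414,244). The rest is at about (230,222) and the jar at (515,215). Next is an enlarged crop of the rest and rack.

```bash
python3 - <<'E'
import cv2
a=cv2.imread("pics/top1.png")
l=cv2.resize(a[160:285,175:290],None,fx=3.4,fy=3.4,interpolation=cv2.INTER_CUBIC)
r=cv2.resize(a[135:285,355:465],None,fx=3.4,fy=3.4,interpolation=cv2.INTER_CUBIC)
import numpy as np
c=np.zeros((510,l.shape[1]+r.shape[1]+10,3),np.uint8); c[:l.shape[0],:l.shape[1]]=l; c[:,l.shape[1]+10:]=r
print(l.shape,r.shape); cv2.imwrite("pics/crop1.png",c)
E
```

```text
(425, 391, 3) (510, 374, 3)
```

View pics/crop1.png

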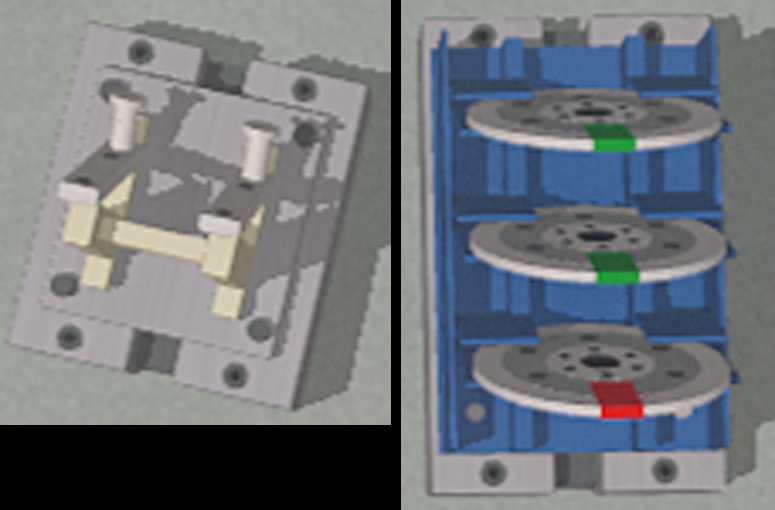

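```bash
cat > geo.py <<'E'
import numpy as np
from scipy.optimize import least_squares
from scipy.spatial.transform import Rotation as R
L=np.radians(25); c,s=np.cos(L),np.sin(L)
# slope frame in rack/rest frame: x normal (out+up), y, z up slope
S=np.array([[c,0,-s],[0,1,0],[s,0,c]])
def proj(m,P):
    T=np.linalg.inv(m["T"]); q=(T[:3,:3]@P.T).T+T[:3,3]; q=(m["mtx"]@q.T).T; return q[:,:2]/q[:,2:]
def place(p,P):
    C,Sn=np.cos(p[2]),np.sin(p[2]); return P@np.array([[C,-Sn,0],[Sn,C,0],[0,0,1]]).T+[p[0],p[1],0]
def sl(pts,h,x0=0): return np.array(pts)@S.T+[x0,0,h]
def fit(m,P,uv,p0):
    r=least_squares(lambda p:(proj(m,place(p,P))-uv).ravel(),p0); return r.x,r.fun.reshape(-1,2)
E
python3 - <<'E'
from geo import *
from workcell import vision
m=vision.camera_model("top")
a=np.array([[127,101],[262,128],[81,183],[221,217]]); uv=a/3.4+[175,160]-.35
P=sl([[.032,.045,-.0756],[.032,-.045,-.0756],[-.003,.045,.02],[-.003,-.045,.02]],.168)
p,f=fit(m,P,uv,[.45,.2,0]); print("rest",p.round(4),np.degrees(p[2]),f.round(1).tolist())
a=np.array([[592,113],[599,236],[601,361],[430,490],[725,487],[424,17],[716,17]]); uv=(a-[401,0])/3.4+[355,135]-.35
P=np.vstack([sl([[.003,0,0]],.15,x) for x in(.08,0,-.08)]+[np.array([[-.155,.1,.055],[-.155,-.1,.055],[.175,.1,.055],[.175,-.1,.055]])])
p,f=fit(m,P,uv,[.45,-.2,0]); print("rack",p.round(4),np.degrees(p[2]),f.round(1).tolist())
E
```

```text
rest [ 0.5772  0.2206 -0.207 ] -11.857578878374254 [[0.5, -1.1], [0.0, -0.5], [-0.6, 1.1], [0.1, 0.4]]
rack [ 0.6054 -0.1869  0.0155] 0.886799817771844 [[0.8, -0.3], [-0.5, 0.1], [-0.4, 0.3], [0.0, 0.6], [0.3, 1.1], [0.2, -0.7], [-0.5, -1.2]]
```

```bash
cat >> geo.py <<'E'
REST=[.5772,.2206,-.207]; RACK=[.6054,-.1869,.0155]
def tgt(p,h,x0,xyz):
    """TCP pose for slope-frame offset xyz (normal, level, up-slope) from disc centre"""
    Rz=R.from_euler('z',p[2]).as_matrix(); F=Rz@S
    Rt=np.column_stack([F[:,1],F[:,0],-F[:,2]])
    return place(p,sl([xyz],h,x0))[0],Rt
def rack(xyz): return tgt(RACK,.15,-.08,xyz)
def rest(xyz): return tgt(REST,.168,0,xyz)
def show(t):
    from workcell import bot
    o=bot.observe(); A=R.from_euler('xyz',o["tool_rot"]).as_matrix(); p,Rt=t
    print("t",round(o["clock"],2),"pos",np.round(o["position"],4),"q",np.round(o["qpos"],2),"F",np.round(o["force"],1),"w",round(o["grip_width"],4))
    print("target",p.round(4),"slide",(A.T@(p-o["position"])*100).round(2),"turn",np.degrees(R.from_matrix(A.T@Rt).as_rotvec()).round(2))
E
python3 -c "
from geo import *
show(rack([0,0,.20]))"
```

```text
t 0.1 pos [ 0.2292 -0.5812  0.2308] q [ 1.12  0.52 -0.04  1.6   0.02  1.02 -0.11] F [-0.6 -0.6 -0.1] w 0.0852
target [ 0.4409 -0.1895  0.3313] slide [ 34.06 -28.68 -10.02] turn [-21.9   15.09 -68.2 ]
```

>>> {"fn": "arm_command", "kwargs": {"gripper": [4,4,4,4,4], "slide": [[0,0,-6],[3,-2.5,-10],[8,-7,-10],[13,-11,-10],[17,-14.5,-10]], "turn": [[0,0,0],[-3,2,-9.5],[-6,4,-18],[-8.5,6,-27],[-11,7.5,-34]], "force": 40}}

```text
clock: 0.72
position: [0.3349, -0.3821, 0.3313]
tool_rot: [2.921, -0.067, 0.984]
force: [0.5, -0.2, -0.1]
grip_width: 0.0398
```

```bash
python3 -c "
from geo import *
show(rack([0,0,.20]))"
```

```text
t 0.72 pos [ 0.3349 -0.3821  0.3313] q [ 1.06  0.14 -0.28  1.91 -0.09  0.89  0.24] F [ 0.5 -0.2 -0.1] w 0.0398
target [ 0.4409 -0.1895  0.3313] slide [21.86 -2.12  1.03] turn [-10.82   7.62 -33.91]
```

>>> {"fn": "arm_command", "kwargs": {"gripper": [4,4,4,4,4], "slide": [[5.5,-0.5,0.2],[11,-1,0.5],[16.5,-1.6,0.7],[21.86,-2.12,1.03],[21.86,-2.12,1.03]], "turn": [[-2.7,1.9,-8.5],[-5.4,3.8,-17],[-8,5.7,-25.5],[-10.82,7.62,-33.91],[-10.82,7.62,-33.91]]}}

```text
clock: 1.35
position: [0.4417, -0.1893, 0.3312]
tool_rot: [2.706, -0.001, 1.588]
force: [-0.4, -0.8, -0.2]
grip_width: 0.0399
```

```bash
python3 - <<'E'
from geo import *
from workcell import vision
import cv2
show(rack([0,0,.20]))
m=vision.camera_model("wrist"); a=vision.grab_frame("wrist")
cv2.imwrite("pics/w1raw.png",a)
P=np.vstack([place(RACK,sl([[.003,0,0]],.15,x)) for x in(-.08,0,.08)]+[rack([0,0,.08])[0]])
uv=proj(m,P); print(uv.round(1)); np.savez("w1.npz",T=m["T"],mtx=m["mtx"])
for u in uv: cv2.drawMarker(a,(int(round(u[0])),int(round(u[1]))),(255,0,255),0,10,1)
cv2.imwrite("pics/w1.png",a)
E
```

```text
t 1.35 pos [ 0.4417 -0.1893  0.3312] q [ 0.91  0.01 -0.51  2.11 -0.28  0.63  0.61] F [-0.4 -0.8 -0.2] w 0.0399
target [ 0.4409 -0.1895  0.3313] slide [-0.02 -0.07 -0.04] turn [-0.05 -0.06  0.05]
[[322.5 213.9]
 [399.5 206.7]
 [464.4 200.6]
 [318.6 238.2]]
```

View pics/w1.png

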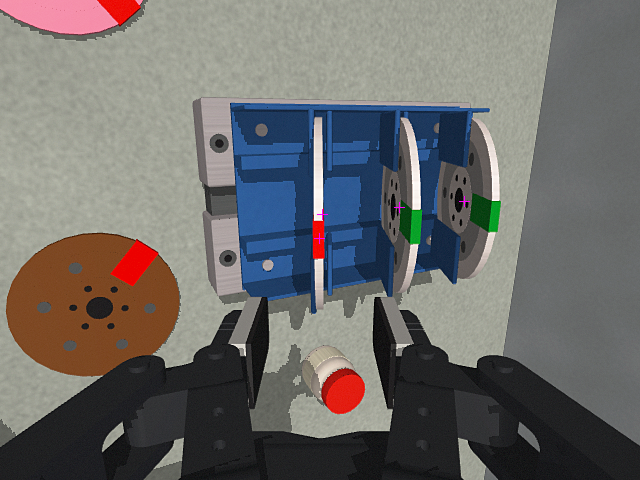

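The wrist view shows the red stripe at about (319,239), against a predicted rim top at (318.6,238.2). The estimate is good enough to descend.

>>> {"fn": "arm_command", "kwargs": {"gripper": [4,4,4,4,4], "slide": [[0,-0.07,4],[0,-0.07,8],[0,-0.07,12],[0,-0.07,15.2],[0,-0.07,15.2]], "turn": [[0,0,0],[0,0,0],[0,0,0],[0,0,0],[0,0,0]]}}

```text
clock: 2.02
position: [0.504, -0.1911, 0.1912]
tool_rot: [2.71, -0.003, 1.581]
force: [-0.0, 0.3, 1.0]
grip_width: 0.0399
```

```bash
python3 - <<'E'
from geo import *
from workcell import vision
import cv2
show(rack([0,0,.048]))
cv2.imwrite("pics/w2.png",vision.grab_frame("wrist")[60:420,100:560])
E
```

```text
t 2.02 pos [ 0.504  -0.1911  0.1912] q [ 0.7   0.33 -0.43  2.18 -0.01  0.26  0.34] F [-0.   0.3  1. ] w 0.0399
target [ 0.5051 -0.1885  0.1935] slide [ 0.26  0.2  -0.16] turn [-0.27 -0.04 -0.34]
```

View pics/w2.png

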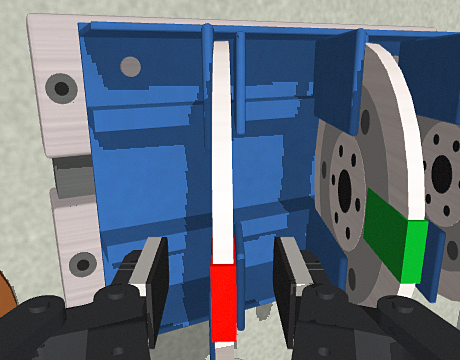

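The disc is centred between the open fingers. I'll let the arm settle before reading the error.

>>> {"fn": "arm_command", "kwargs": {"gripper": [4,4], "slide": [[0,0,0],[0,0,0]], "turn": [[0,0,0],[0,0,0]]}}

```text
clock: 2.33
position: [0.5045, -0.1918, 0.1944]
tool_rot: [2.705, -0.0, 1.581]
force: [-0.3, 0.0, 0.3]
grip_width: 0.04
```

```bash
python3 -c "
from geo import *
show(rack([0,0,.048]))"
```

```text
t 2.33 pos [ 0.5045 -0.1918  0.1944] q [ 0.7   0.32 -0.43  2.18 -0.01  0.26  0.34] F [-0.3  0.   0.3] w 0.04
target [ 0.5051 -0.1885  0.1935] slide [0.34 0.02 0.11] turn [ 0.01  0.13 -0.3 ]
```

>>> {"fn": "arm_command", "kwargs": {"gripper": [4,0,0,0,0], "slide": [[0.34,0.02,0.1],[0.34,0.02,0.1],[0.34,0.02,0.1],[0.34,0.02,0.1],[0.34,0.02,0.1]], "turn": [[0,0,-0.3],[0,0,-0.3],[0,0,-0.3],[0,0,-0.3],[0,0,-0.3]], "force": 60}}

```text
clock: 2.95
position: [0.5052, -0.1877, 0.1924]
tool_rot: [2.706, 0.001, 1.586]
force: [0.5, 0.0, -1.1]
grip_width: 0.0051
```

```bash
python3 -c "
from geo import *
show(rack([0,0,.048]))"
```

```text
t 2.95 pos [ 0.5052 -0.1877  0.1924] q [ 0.69  0.32 -0.43  2.18 -0.01  0.25  0.33] F [ 0.5  0.  -1.1] w 0.0051
target [ 0.5051 -0.1885  0.1935] slide [-0.07  0.04 -0.1 ] turn [-0.07  0.05  0.04]
```

>>> {"fn": "arm_command", "kwargs": {"gripper": [0,0,0,0,0], "slide": [[0,0,-0.5],[0,0,-1.5],[0,0,-3],[0,0,-4.5],[0,0,-6]], "turn": [[0,0,0],[0,0,0],[0,0,0],[0,0,0],[0,0,0]]}}

```text
clock: 3.58
position: [0.4792, -0.1882, 0.248]
tool_rot: [2.706, 0.001, 1.586]
force: [0.5, 0.1, -3.0]
grip_width: 0.0051
```

```bash
python3 -c "
from geo import *
show(rack([0,0,.047+.13]))"
```

```text
t 3.58 pos [ 0.4792 -0.1882  0.248 ] q [ 0.82  0.2  -0.53  2.17 -0.11  0.39  0.43] F [ 0.5  0.1 -3. ] w 0.0051
target [ 0.4506 -0.1893  0.3104] slide [-0.08  0.04 -6.87] turn [-0.06  0.08  0.02]
```

>>> {"fn": "arm_command", "kwargs": {"gripper": [0,0,0,0,0], "slide": [[0,0,-2.5],[0,0,-5],[0,0,-7.5],[0,0,-10],[0,0,-12]], "turn": [[0,0,0],[0,0,0],[0,0,0],[0,0,0],[0,0,0]]}}

```text
clock: 4.2
position: [0.4283, -0.1885, 0.357]
tool_rot: [2.706, 0.002, 1.586]
force: [-1.4, 0.0, -4.1]
grip_width: 0.0052
```

```bash
python3 -c "
from geo import *
show(rest([.012,0,.047+.17]))"
```

```text
t 4.2 pos [ 0.4283 -0.1885  0.357 ] q [ 0.98 -0.04 -0.55  2.09 -0.31  0.71  0.65] F [-1.4  0.  -4.1] w 0.0052
target [0.4981 0.2372 0.3697] slide [42.46  7.49  2.  ] turn [-0.05 -5.3  11.59]
```

>>> {"fn": "arm_command", "kwargs": {"gripper": [0,0,0,0,0], "slide": [[3,0.2,0],[8,1,0.3],[13,2,0.6],[18,3,0.8],[22,3.9,1]], "turn": [[0,-0.5,1],[0,-1,2],[0,-1.5,3.5],[0,-2.2,4.8],[0,-2.7,6]]}}

```text
clock: 4.82
position: [0.4647, 0.0338, 0.3632]
tool_rot: [2.706, 0.002, 1.471]
force: [-0.2, -1.4, -3.9]
grip_width: 0.0052
```

```bash
python3 -c "
from geo import *
show(rest([.012,0,.047+.17]))"
```

```text
t 4.83 pos [0.4647 0.0338 0.3632] q [ 0.88 -0.1  -1.08  2.09  0.07  0.69 -0.36] F [-0.2 -1.4 -3.9] w 0.0052
target [0.4981 0.2372 0.3697] slide [20.57  1.47 -0.08] turn [-0.05 -2.51  5.62]
```

>>> {"fn": "arm_command", "kwargs": {"gripper": [0,0,0,0,0], "slide": [[4,0.3,0],[8,0.6,0],[12,0.9,0],[16.5,1.2,0],[20.5,1.47,-0.1]], "turn": [[0,-0.5,1.1],[0,-1,2.2],[0,-1.5,3.3],[0,-2,4.5],[0,-2.5,5.6]]}}

```text
clock: 5.45
position: [0.4955, 0.212, 0.3701]
tool_rot: [2.711, -0.002, 1.375]
force: [0.6, -0.7, -3.1]
grip_width: 0.0053
```

```bash
python3 -c "
from geo import *
show(rest([.012,0,.047+.17]))"
```

```text
t 5.45 pos [0.4955 0.212  0.3701] q [ 0.38  0.28 -1.3   1.88  0.74  1.08 -1.41] F [ 0.6 -0.7 -3.1] w 0.0053
target [0.4981 0.2372 0.3697] slide [ 2.52 -0.23 -0.06] turn [-0.32 -0.35  0.55]
```

>>> {"fn": "arm_command", "kwargs": {"gripper": [0,0], "slide": [[0,0,0],[0,0,0]], "turn": [[0,0,0],[0,0,0]]}}

```text
clock: 5.7
position: [0.4951, 0.2117, 0.3701]
tool_rot: [2.711, -0.002, 1.378]
force: [0.0, 1.0, -3.9]
grip_width: 0.0054
```

```bash
python3 - <<'E'
from geo import *
show(rest([.012,0,.047+.17]))
from workcell import vision
import cv2
cv2.imwrite("pics/w3.png",vision.grab_frame("wrist"))
cv2.imwrite("pics/s3.png",vision.grab_frame("side"))
E
```

```text
t 5.7 pos [0.4951 0.2117 0.3701] q [ 0.38  0.27 -1.3   1.88  0.74  1.08 -1.4 ] F [ 0.   1.  -3.9] w 0.0054
target [0.4981 0.2372 0.3697] slide [ 2.56 -0.2  -0.04] turn [-0.32 -0.45  0.69]
```

View pics/w3.png

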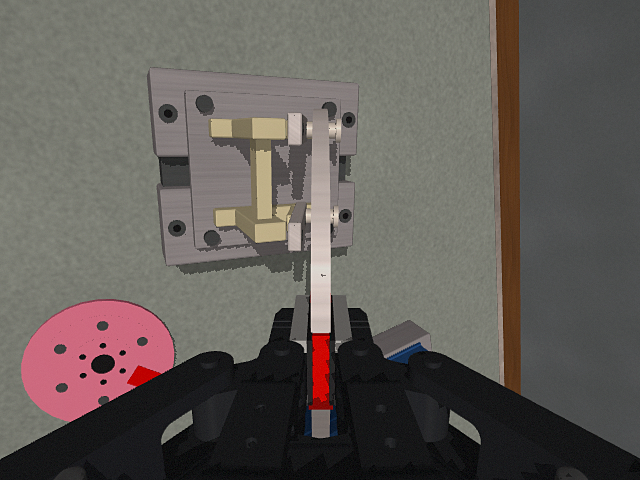

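```bash
python3 - <<'E'
from geo import *
from workcell import vision
import cv2
m=vision.camera_model("wrist"); a=cv2.imread("pics/w3.png")
P=place(REST,sl([[.032,.045,-.0756],[.032,-.045,-.0756],[-.003,.045,.02],[-.003,-.045,.02],[-.003,.058,.02],[-.003,.032,.02],[-.003,-.032,.02],[-.003,-.058,.02]],.168))
uv=proj(m,P); print(uv.round(1))
k=5; c=cv2.resize(a[95:265,225:365],None,fx=k,fy=k,interpolation=cv2.INTER_CUBIC)[:, :]
for u in uv: cv2.drawMarker(c,tuple(np.round((u+.5-[225,95])*k).astype(int).tolist()),(255,0,255),0,8,1)
c=cv2.resize(c,None,fx=.7,fy=.7,interpolation=cv2.INTER_AREA); print(c.shape); cv2.imwrite("pics/w3c.png",c)
E
```

```text
[[338.3 129.4]
 [336.4 215.1]
 [299.4 128.5]
 [299.7 236.8]
 [299.4 111.5]
 [299.5 145.1]
 [299.7 222.1]
 [299.8 251.2]]
(595, 490, 3)
```

View pics/w3c.png

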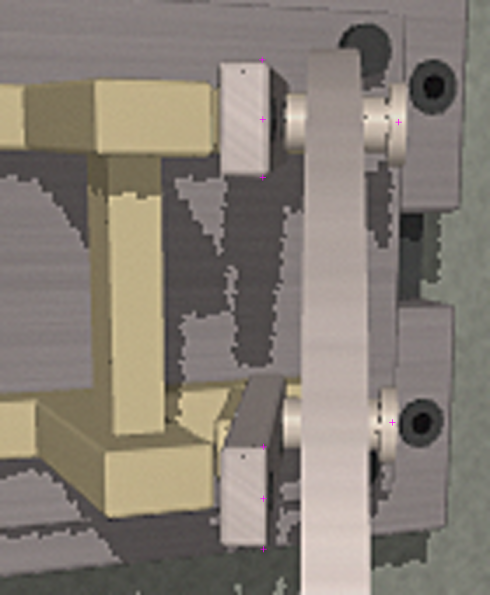

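The disc is held straight above the rest. The rail front edges and collars appear about 1.5 px further along +x than predicted (crop x 268 against 263), so I'll refit.

```bash
python3 - <<'E'
from geo import *
from workcell import vision
m=vision.camera_model("wrist")
a=np.array([[404,122],[398,424],[268,62],[269,175],[268,448],[266,546]]); uv=a/3.5-.5+[225,95]
P=sl([[.032,.045,-.0756],[.032,-.045,-.0756],[-.003,.058,.02],[-.003,.032,.02],[-.003,-.032,.02],[-.003,-.058,.02]],.168)
p,f=fit(m,P,uv,REST); print(p.round(4),f.round(1).tolist())
import re
t=open("geo.py").read(); t=t.replace("REST=[.5772,.2206,-.207]","REST=[%.4f,%.4f,%.4f]"%tuple(p)); open("geo.py","w").write(t)
import geo; import importlib; importlib.reload(geo); geo.show(geo.rest([.012,0,.047+.17]))
E
```

```text
[ 0.5786  0.2203 -0.2113] [[-0.2, 0.3], [-0.8, -0.3], [0.2, -0.6], [-0.1, 0.6], [0.0, -0.5], [0.6, 0.6]]
t 5.8 pos [0.4957 0.2107 0.3703] q [ 0.38  0.27 -1.3   1.88  0.74  1.08 -1.4 ] F [-0.4 -0.9 -2.5] w 0.0051
target [0.4996 0.2373 0.3697] slide [ 2.68 -0.14 -0.  ] turn [-0.27 -0.51  0.8 ]
```

>>> {"fn": "arm_command", "kwargs": {"gripper": [0,0,0,0], "slide": [[1.3,-0.1,0],[2.68,-0.14,0],[2.68,-0.14,0],[2.68,-0.14,0]], "turn": [[0,-0.2,0.4],[-0.27,-0.5,0.8],[-0.27,-0.5,0.8],[-0.27,-0.5,0.8]]}}

```text
clock: 6.3
position: [0.4996, 0.2376, 0.3697]
tool_rot: [2.706, -0.001, 1.36]
force: [0.8, 0.1, -2.8]
grip_width: 0.0053
```

```bash
python3 -c "
from geo import *
show(rest([.012,0,.047+.02]))"
```

```text
t 6.3 pos [0.4996 0.2376 0.3697] q [ 0.27  0.32 -1.26  1.84  0.79  1.14 -1.49] F [ 0.8  0.1 -2.8] w 0.0053
target [0.5615 0.224  0.2338] slide [-5.0e-02  1.0e-02  1.5e+01] turn [-0.02 -0.06  0.03]
```

>>> {"fn": "arm_command", "kwargs": {"gripper": [0,0,0,0,0], "slide": [[0,0,3],[0,0,6.5],[0,0,10],[0,0,13],[0,0,15]], "turn": [[0,0,0],[0,0,0],[0,0,0],[0,0,0],[0,0,0]]}}

```text
clock: 6.92
position: [0.5619, 0.2242, 0.2324]
tool_rot: [2.707, -0.0, 1.36]
force: [0.9, -0.0, -3.3]
grip_width: 0.0054
```

>>> {"fn": "arm_command", "kwargs": {"gripper": [0,0], "slide": [[0,0,0],[0,0,0]], "turn": [[0,0,0],[0,0,0]]}}

```text
clock: 7.18
position: [0.5615, 0.2257, 0.2346]
tool_rot: [2.705, -0.002, 1.361]
force: [0.2, -0.5, -3.2]
grip_width: 0.005
```

```bash
python3 - <<'E'
from geo import *
show(rest([.004,0,.047]))
from workcell import vision
import cv2
w=vision.grab_frame("wrist")[60:420,100:480]; s=vision.grab_frame("side")
s=cv2.resize(s[200:380,170:380],None,fx=2,fy=2,interpolation=cv2.INTER_CUBIC)
cv2.imwrite("pics/c4.png",np.hstack([w,s]))
E
```

```text
t 7.17 pos [0.5615 0.2257 0.2346] q [ 0.13  0.55 -1.08  1.93  1.09  1.   -1.69] F [ 0.2 -0.5 -3.2] w 0.005
target [0.5627 0.2237 0.2123] slide [-0.17 -0.8   2.09] turn [ 0.01 -0.15  0.05]
```

View pics/c4.png

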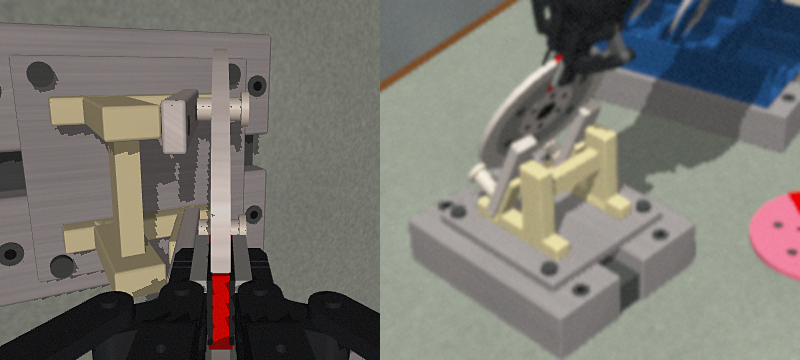

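The disc is between the rails and collars, about 20 mm above its seat. I'll lower it in small steps.

>>> {"fn": "arm_command", "kwargs": {"gripper": [0,0,0,0], "slide": [[-0.1,-0.3,0.6],[-0.15,-0.6,1.2],[-0.15,-0.6,1.6],[-0.15,-0.6,1.7]], "turn": [[0,0,0],[0,0,0],[0,0,0],[0,0,0]]}}

```text
clock: 7.78
position: [0.5629, 0.2241, 0.2153]
tool_rot: [2.706, -0.001, 1.362]
force: [-0.2, 0.1, -4.0]
grip_width: 0.0051
```

>>> {"fn": "arm_command", "kwargs": {"gripper": [0,0], "slide": [[0,0,0.1],[0,0,0.2]], "turn": [[0,0,0],[0,0,0]]}}

```text
clock: 8.02
position: [0.5638, 0.2239, 0.2139]
tool_rot: [2.706, -0.001, 1.362]
force: [-0.3, -0.4, -3.5]
grip_width: 0.0053
```

```bash
python3 -c "
from geo import *
show(rest([0,0,.047]))"
```

```text
t 8.03 pos [0.5638 0.2239 0.2139] q [ 0.12  0.58 -1.05  1.94  1.14  0.98 -1.73] F [-0.3 -0.4 -3.5] w 0.0053
target [0.5592 0.2245 0.2106] slide [-0.04 -0.56  0.11] turn [-0.02 -0.13  0.09]
```

>>> {"fn": "arm_command", "kwargs": {"gripper": [0,0], "slide": [[0,0,0.05],[0,0,0.1]], "turn": [[0,0,0],[0,0,0]]}}

```text
clock: 8.28
position: [0.5641, 0.2241, 0.2133]
tool_rot: [2.705, -0.002, 1.362]
force: [-3.5, 1.9, 4.0]
grip_width: 0.005
```

>>> {"fn": "arm_command", "kwargs": {"gripper": [0,0], "slide": [[0,0,0.05],[0,0,0.1]], "turn": [[0,0,0],[0,0,0]]}}

```text
clock: 8.52
position: [0.5645, 0.2247, 0.2129]
tool_rot: [2.705, -0.003, 1.363]
force: [-8.3, 2.3, 12.4]
grip_width: 0.0053
```

>>> {"fn": "arm_command", "kwargs": {"gripper": [0,0,0], "slide": [[0,0,-0.1],[0,-0.2,-0.1],[0,-0.4,-0.1]], "turn": [[0,0,0],[0,0,0],[0,0,0]]}}

```text
clock: 8.9
position: [0.5608, 0.2249, 0.2116]
tool_rot: [2.705, -0.002, 1.362]
force: [0.8, 1.3, 3.0]
grip_width: 0.0051
```

>>> {"fn": "arm_command", "kwargs": {"gripper": [0,0], "slide": [[0,-0.05,0],[0,-0.1,0]], "turn": [[0,0,0],[0,0,0]]}}

```text
clock: 9.15
position: [0.5599, 0.225, 0.2111]
tool_rot: [2.705, -0.002, 1.362]
force: [1.6, 4.3, 3.5]
grip_width: 0.005
```

```bash
python3 -c "
from geo import *
show(rest([0,0,.047]))"
```

```text
t 9.15 pos [0.5599 0.225  0.2111] q [ 0.11  0.58 -1.05  1.95  1.14  0.98 -1.75] F [1.6 4.3 3.5] w 0.005
target [0.5592 0.2245 0.2106] slide [-0.07 -0.08  0.02] turn [ 0.01 -0.16  0.09]
```

>>> {"fn": "arm_command", "kwargs": {"gripper": [0,0], "slide": [[-0.03,-0.05,0],[-0.05,-0.1,0]], "turn": [[0,0,0],[0,0,0]]}}

```text
clock: 9.4
position: [0.5589, 0.2249, 0.2108]
tool_rot: [2.705, -0.002, 1.362]
force: [2.3, 4.7, 4.9]
grip_width: 0.0054
```

>>> {"fn": "arm_command", "kwargs": {"gripper": [0,0], "slide": [[0,-0.05,0],[0,-0.1,0]], "turn": [[0,0,0],[0,0,0]]}}

```text
clock: 9.65
position: [0.5581, 0.225, 0.2104]
tool_rot: [2.705, -0.002, 1.362]
force: [2.1, 4.3, 5.5]
grip_width: 0.005
```

```bash
python3 -c "
from geo import *
from workcell import bot
show(rest([0,0,.047])); o=bot.observe(); A=R.from_euler('xyz',o['tool_rot']).as_matrix(); print('tool F',A.T@o['force'],A.T@o['moment'])"
```

```text
t 9.65 pos [0.5581 0.225  0.2104] q [ 0.11  0.58 -1.05  1.96  1.14  0.98 -1.75] F [2.1 4.3 5.5] w 0.005
target [0.5592 0.2245 0.2106] slide [-0.03  0.12  0.03] turn [ 0.01 -0.18  0.09]
tool F [ 4.69484379  3.3273279  -4.48512157] [-0.70585854  1.38477483 -0.24686327]
```

>>> {"fn": "arm_command", "kwargs": {"gripper": [0,0], "slide": [[0,-0.05,-0.02],[0,-0.1,-0.04]], "turn": [[0,0,0],[0,0,0]]}}

```text
clock: 9.9
position: [0.5574, 0.225, 0.2103]
tool_rot: [2.705, -0.002, 1.362]
force: [8.5, 3.8, 1.7]
grip_width: 0.0051
```

```bash
python3 - <<'E'
from geo import *
from workcell import bot,vision
import cv2
show(rest([0,0,.047])); o=bot.observe(); A=R.from_euler('xyz',o['tool_rot']).as_matrix(); print('tool F',A.T@o['force'],A.T@o['moment'])
w=vision.grab_frame("wrist"); cv2.imwrite("pics/w5.png",w); s=vision.grab_frame("side"); cv2.imwrite("pics/s5.png",s)
w=cv2.resize(w[90:390,210:380],None,fx=2,fy=2,interpolation=cv2.INTER_CUBIC)
s=cv2.resize(s[230:350,200:320],None,fx=3.8,fy=3.8,interpolation=cv2.INTER_CUBIC)
c=np.zeros((600,w.shape[1]+s.shape[1],3),np.uint8); c[:,:w.shape[1]]=w; c[:s.shape[0],w.shape[1]:]=s
cv2.imwrite("pics/c5.png",c); print(c.shape)
E
```

```text
t 9.9 pos [0.5574 0.225  0.2103] q [ 0.11  0.58 -1.05  1.96  1.14  0.98 -1.76] F [8.5 3.8 1.7] w 0.0051
target [0.5592 0.2245 0.2106] slide [-0.02  0.18  0.05] turn [ 0.04 -0.17  0.05]
tool F [5.51059142 7.53319468 1.61611036] [-1.68675421  1.65373374  0.10003117]
(600, 796, 3)
```

View pics/c5.png

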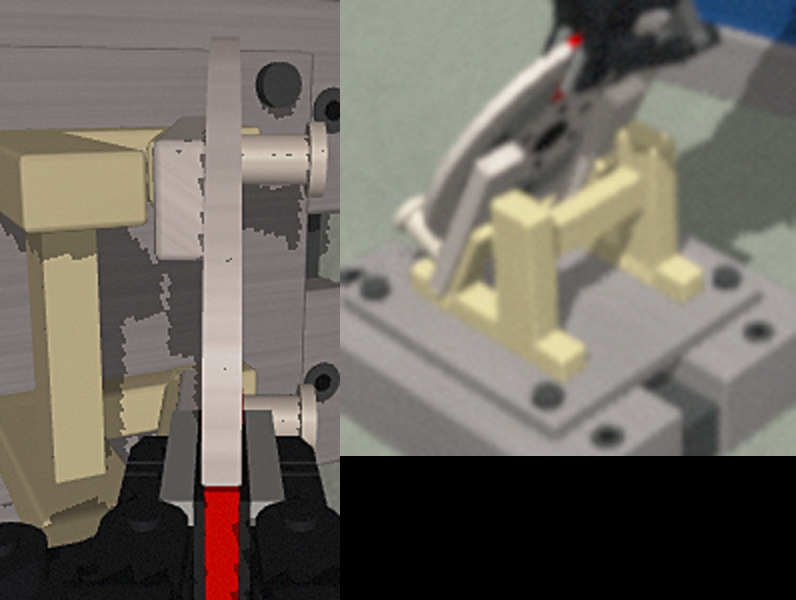

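The disc face meets the rails (normal force rising to 7.5 N) and its rim sits at the pins. I'll relieve the 5 N side force and seat it lightly.

>>> {"fn": "arm_command", "kwargs": {"gripper": [0,0], "slide": [[0.06,0,0],[0.1,0,0.04]], "turn": [[0,0,0],[0,0,0]]}}

```text
clock: 10.25
position: [0.5578, 0.2255, 0.2101]
tool_rot: [2.704, -0.001, 1.361]
force: [1.7, 1.8, 9.8]
grip_width: 0.0053
```

```bash
python3 - <<'E'
from geo import *
from workcell import bot
show(rest([0,0,.047])); o=bot.observe(); A=R.from_euler('xyz',o['tool_rot']).as_matrix(); print('tool F',A.T@o['force'],A.T@o['moment'])
E
```

```text
t 10.25 pos [0.5578 0.2255 0.2101] q [ 0.11  0.58 -1.05  1.96  1.14  0.98 -1.76] F [1.7 1.8 9.8] w 0.0053
target [0.5592 0.2245 0.2106] slide [-0.07  0.17  0.02] turn [ 0.05 -0.11  0.04]
tool F [ 2.14946602  5.30622131 -8.33904446] [-1.18116127  0.52932173  0.14561277]
```

>>> {"fn": "arm_command", "kwargs": {"gripper": [0.8,1.2,2,3,3.5], "slide": [[0,0,0],[0,0,0],[0,0,0],[0,0,0],[0,0,0]], "turn": [[0,0,0],[0,0,0],[0,0,0],[0,0,0],[0,0,0]], "force": 20}}

```text
clock: 10.88
position: [0.5571, 0.2257, 0.2095]
tool_rot: [2.706, -0.001, 1.362]
force: [-0.0, -0.5, -0.1]
grip_width: 0.0351
```

```bash
python3 - <<'E'
from geo import *
from workcell import bot,vision
import cv2
show(rest([0,0,.047]))
w=vision.grab_frame("wrist"); cv2.imwrite("pics/w6.png",w); s=vision.grab_frame("side")
w=cv2.resize(w[90:390,210:380],None,fx=2,fy=2,interpolation=cv2.INTER_CUBIC)
s=cv2.resize(s[230:350,200:320],None,fx=3.8,fy=3.8,interpolation=cv2.INTER_CUBIC)
c=np.zeros((600,w.shape[1]+s.shape[1],3),np.uint8); c[:,:w.shape[1]]=w; c[:s.shape[0],w.shape[1]:]=s
cv2.imwrite("pics/c6.png",c)
E
```

```text
t 10.88 pos [0.5571 0.2257 0.2095] q [ 0.11  0.58 -1.05  1.96  1.14  0.98 -1.76] F [-0.  -0.5 -0.1] w 0.0351
target [0.5592 0.2245 0.2106] slide [-0.08  0.26 -0.  ] turn [-0.04 -0.12  0.09]
```

View pics/c6.png

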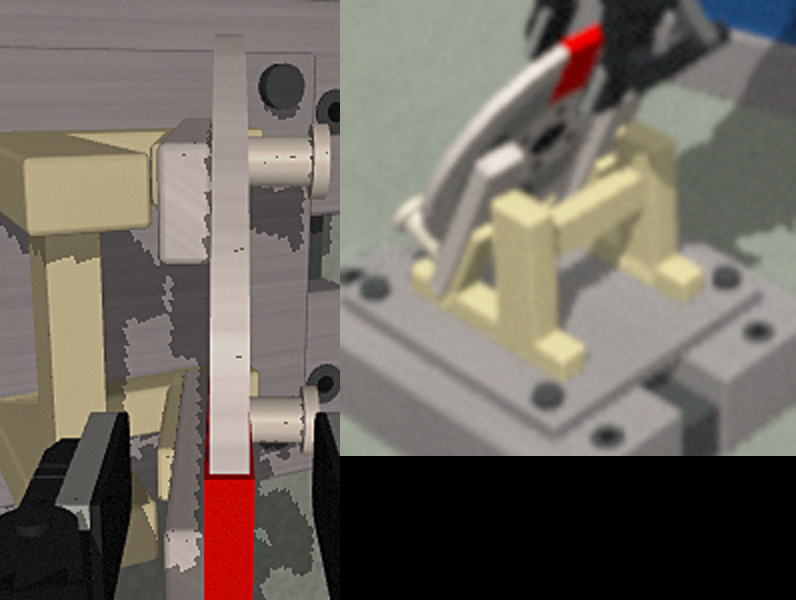

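The disc stays seated with the fingers clear (wrist force about 0). I'll withdraw up the slope.

>>> {"fn": "arm_command", "kwargs": {"gripper": [3.5,3.5,3.5,3.5,3.5], "slide": [[0,0,-2],[0,0,-5],[0,0,-9],[0,0,-13],[0,0,-16]], "turn": [[0,0,0],[0,0,0],[0,0,0],[0,0,0],[0,0,0]]}}

```text
clock: 11.6
position: [0.4903, 0.24, 0.3561]
tool_rot: [2.705, -0.002, 1.362]
force: [0.4, 0.4, -0.5]
grip_width: 0.0349
```

>>> {"fn": "arm_command", "kwargs": {"gripper": [3.5,3.5,3.5,3.5], "slide": [[0,0,-2],[0,0,-4],[0,0,-4],[0,0,-4]], "turn": [[0,0,0],[0,0,0],[0,0,0],[0,0,0]]}}

```text
clock: 12.1
position: [0.4747, 0.2426, 0.3903]
tool_rot: [2.706, -0.001, 1.361]
force: [-0.7, 0.2, -0.7]
grip_width: 0.035
```

```bash
python3 - <<'E'
from geo import *
from workcell import bot,vision
import cv2
show(rest([0,0,.047+.16]))
m=vision.camera_model("wrist"); w=vision.grab_frame("wrist"); s=vision.grab_frame("side")
th=np.linspace(0,2*np.pi,72,endpoint=False)
for x in(.003,):
    for u in proj(m,place(REST,sl(np.column_stack([0*th+x,.08*np.sin(th),.08*np.cos(th)]),.168))): cv2.circle(w,tuple(np.round(u).astype(int).tolist()),1,(255,0,255),-1)
w=cv2.resize(w[60:420,150:500],None,fx=1.2,fy=1.2); s=cv2.resize(s[150:370,180:400],None,fx=1.7,fy=1.7)
c=np.zeros((432,w.shape[1]+s.shape[1],3),np.uint8); c[:,:w.shape[1]]=w; c[:s.shape[0],w.shape[1]:]=s
cv2.imwrite("pics/c7.png",c); print(c.shape)
E
```

```text
t 12.1 pos [0.4747 0.2426 0.3903] q [ 0.3   0.25 -1.3   1.84  0.72  1.15 -1.46] F [-0.7  0.2 -0.7] w 0.035
target [0.4931 0.2386 0.3556] slide [-0.01  0.24  3.94] turn [-0.04 -0.09  0.07]
(432, 794, 3)
```

View pics/c7.png

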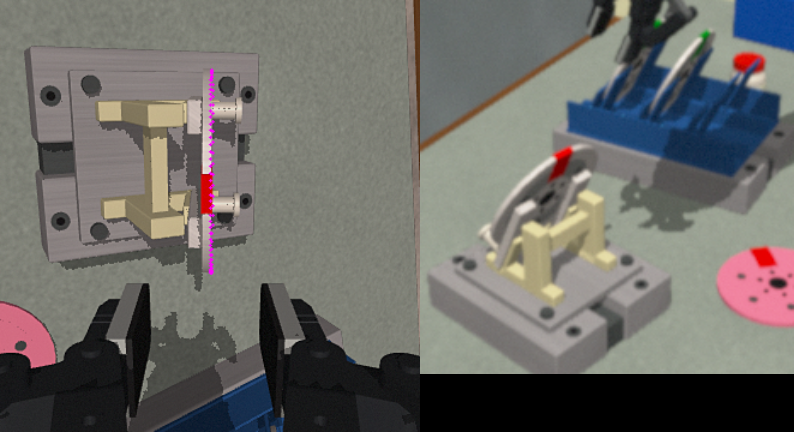

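The disc lies against both rails and matches the predicted seated outline to about 1–2 mm. The green discs are still in the rack and the jar is in place.

```bash
python3 -c "
from workcell import job_done
print(job_done())"
```

```text
the job is handed in; nothing more can be done
None
```

The red-marked disc is out of the rack and seated on the correction rest. Its rim is on both white pins and its face lies against the two back rails. I gripped it by the rim, slid it up the slope out of the slot nearest the robot, lowered it until the pins and then the rails took contact, and released it. The job was handed in at about 12 s.

**Last checks:**
- **Seating:** After I backed the gripper off, the wrist and side views showed the disc standing by itself on the rest. Its outline was 1–2 mm from my fitted position, within camera calibration error.
- **Forces:** The wrist force was about 0 N after release. The highest reading I saw was about 15 N, during the pin contact.
- **Other items:** The side view showed the two green-marked discs in their slots and the jar upright. I did not take a last picture of the wrench, but the arm never went near it.

No check failed. The one disagreement was that my first estimate of the rest position from the top camera was about 1.4 mm off, which I corrected from the wrist view before placing.

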